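Key the jar lid onto its pin and press it home

TASK

The steel lid of the round glass jar stands proud because the notch in its rim is not over the jar's locating pin. With a fingertip, push the side of the ridge on the lid to turn it until the notch is over the pin, then press the lid down until it is fully home on the jar. Do not pinch the ridge or lift the lid, and leave the other things where they stand.

Things in the scene. Friction and masses are not known exactly. Their poses are not given: they have to be found in the camera images.
- lid_top (a point): centre of the upper face of the steel jar lid, a level disc 140 mm across and 10 mm thick; its x axis points to the notch. The upper face is 86 mm above the slate at the start (standing on the pin, 10 mm above the jar's rim) and 76 mm when fully home. It turns about the vertical through this point with about 0.06 N m of friction (1.3 N of push at the ridge)
- jar: low round glass jar, 142 mm across, fixed on the fixed mirrored tray (6 mm thick); its rim, with a black rubber seal, is 66 mm above the slate. Origin at the centre of its underside; its x axis points to the locating pin
- notch (a point): middle of the notch in the lid's rim, level with the upper face, 64.5 mm from the lid's centre. The notch is 22 mm wide, goes through the full thickness and 12 mm in from the edge, open outwards
- ridge (a point): middle, half-way up, of the upright ridge on the lid's upper face, 48 mm from the lid's centre, exactly opposite the notch. It runs radially from 36 to 60 mm from the centre; a core 5 mm thick and 17 mm high has a cheek 4.5 mm thick and 13 mm high on each side (14 mm thick in all). Its sides are for pushing
- pin_top (a point): top of the steel locating pin where the notch must come, 64.5 mm from the jar's axis, 76 mm above the slate. The round pin, 9 mm thick, lies level and points inwards from a steel keeper block (24 mm wide, 14 mm deep) outside the lid's edge on one side of the jar; until the notch is over it the lid covers its inner end
- lid_angle (a joint): angle of the lid (rad), growing anticlockwise seen from above; 0 or equally 6.283 is the notch centred over the pin. It turns either way to either of these and stays where it is left. The notch clears the pin within about 0.09 rad either side
- lid_press (a joint): how far the lid has gone down (m): 0 standing on the pin, 0.010 fully home, negative when lifted. With the notch over the pin, about 6 N anywhere on the upper face presses it down against the grip of its seal; it stays where it is left. With the notch elsewhere it cannot go down
- ridge_left: the cheek on the side of the ridge that a finger pushes to turn the lid anticlockwise (seen from above). Origin at the middle of the cheek's foot, 5 mm from the ridge's mid-plane
- ridge_right: the cheek on the other side, which a finger pushes to turn the lid clockwise. Origin at the middle of the cheek's foot, 5 mm from the ridge's mid-plane
- tealight_mid (a point): middle, half-way up, of the silver aluminium tealight cup, empty, 39 mm across, 16 mm high; a loose bystander on the tray
- ring_cone_mid (a point): middle, half-way up, of the white porcelain ring cone, 52 mm across the foot, 72 mm high; a loose bystander on the tray
- spinning_top_mid (a point): middle, half-way up, of the wooden spinning top standing on its blunt tip, 46 mm across, 55 mm high; a loose bystander on the tray
- votive_mid (a point): middle, half-way up, of the amber glass votive cup, 52 mm across, 50 mm high; a loose bystander on the tray
- matchbox_mid (a point): middle, half-way up, of the card matchbox lying flat, 110 x 65 x 20 mm; a loose bystander on the slate
- pillar_mid (a point): middle, half-way up, of the ivory pillar candle, 60 mm across, 90 mm high; a loose bystander on the slate

How it is judged:
At the end, for the whole second after the job is handed in: the lid is down by more than 8.5 of its 10 mm, its notch within 8 mm of the pin as seen from above, at rest; every bystander is within 15 mm of where it stood (value of joint lid_press above 0.0085 m and horizontal distance between notch and pin_top below 0.008 m and velocity of joint lid_angle between -0.05 and 0.05 rad/s and distance of each of tealight_mid, ring_cone_mid, spinning_top_mid, votive_mid, matchbox_mid, pillar_mid from where it was at the start of the episode below 0.015 m); the robot touches nothing.
It fails at once if the lid is lifted more than 3 mm above where it stood on the pin (value of joint lid_press below -0.003 m).
It fails at once if the ridge is pinched: the fingers press on both of its cheeks at once (contact force between the fingers and ridge_left above 1.5 N and contact force between the fingers and ridge_right above 1.5 N).
It fails at once if a bystander is moved more than 15 mm (distance of any of tealight_mid, ring_cone_mid, spinning_top_mid, votive_mid, matchbox_mid, pillar_mid from where it was at the start of the episode above 0.015 m).
It also fails if it takes over 58 s, if anything falls off the work surface, if the arm or the gripper's body presses on something with over 40 N, if the wrist force passes 120 N, or if a joint passes its speed limit or range.

ROBOT

A 7-joint arm with a two-finger parallel gripper is mounted at the origin on the work surface. World frame = base frame: x ahead of the robot, y to its left, z up, the work surface at z = 0. Lengths are in m, angles in rad, forces in N, time in s.
With the tool pointing down it reaches from about 0.4 to 0.875 m from the base axis. Payload 6.5 kg.
Tool frame: the origin (TCP) lies at the very end of the fingers, on their centre line; the grasp point (between the pads) lies 19 mm behind it (bot.grasp_offset is the distance from the TCP to the grasp point, in m); y points along the fingers, z is the direction in which the jaws open and shut, and the axes are right-handed (so a half turn about y gives the same grasp; the last joint's range is limited). The gripper opens to 88 mm and grips with 3 to 60 N. Pads are 18 mm wide; open, the fingers measure 123 mm over their backs; the gripper's body (75 mm by 187 mm) begins 45 mm behind the grasp point.
Start: joints at [1.038, 0.536, -0.004, 1.538, 0.003, 1.067, -0.071], TCP at [0.293, -0.58, 0.239] pointing down, gripper open.
Joint ranges: [-2.7, 2.7], [-0.37, 2.16], [-1.27, 1.26], [0.24, 2.4], [-1.31, 4.45], [0.19, 1.91], [-2.76, 2.76]. Speed limits (rad/s): [2.39, 2.39, 3.14, 3.14, 3.14, 3.14, 3.14].

INTERFACE

Orientations are given as a unit quaternion [x, y, z, w].
In Python, from rig import bot gives the robot as it stands.
- The arm moves only by the tool send_rows, never from a script. Its argument "steps" is a list of rows, each an object of numbers: "tx", "ty", "tz": the shift along the tool's x, y, z in m; "turn": the turn about the tool's y in degrees. A call has 1 to 12 rows; each row is the pose to reach, as a shift and turn from the pose commanded when the call began, along the tool's axes at that moment; what a row does not reach only later rows make up. A row lasts 1/12 s, in which the tool goes at most 41.7 mm and 7.16 degrees, less where a joint would pass 70% of its speed; a pose out of reach is approached as far as the arm can. A call with a gripper value outside its range is refused whole. "claw" is the closure, from 0 (fully open) to 1 (shut), set as the call begins (left out, the last holds). The fingers move at their own pace and stop on an object; "newtons" is the grip in N (left out, the last holds). Time passes only in rows, so rows that repeat a pose let the fingers close. It gives the time, the measured TCP pose, the force and the opening at its end, in the units of the state.
- bot.get_obs(): the state, without advancing time (a new reading comes with each control period).
- bot.get_image(name): name is "side" or "top"; returns a dict with "color" (400x640x3 uint8, red, green, blue), "depth" (400x640 float32, m along the optical axis (not along the pixel's ray), 0 where there is no reading), "fx", "fy", "cx", "cy" (pixels), "k1" (the pictures are not rectified: a ray, as slopes to the right and down, at radius r is drawn at 1 + k1 r^2 times it, then the intrinsics apply), "R" (3x3) and "t" (3): a world point X has camera coordinates R X + t. Camera axes: x right, y down, z forward; pixel columns grow to the right and rows downward; lengths in m; the calibration is good to about 2 mm. A picture is of the moment at which its call begins.
- bot.hand_in(): hands the job in, once; it reports no verdict.
The state is a dict: "t": time; "qpos": joint angles; "dq": joint speeds; "joint_torque": joint torques, N m; "position": TCP position; "tool_rot": TCP orientation; "wrist_force": force on the tool from outside, world axes, zero at the start; "ft_torque": the same for the moment, N m; "opening": finger opening in m.
Only numpy, scipy, OpenCV 4.12 (cv2) and the standard library are available. Lean on these libraries where they do the work, as an engineer would, in place of code of your own. Each camera call takes 0.05 s, during which the arm holds its last target. There are 200 camera calls.

## Working session

There is one attempt and no reset: what is moved stays moved. The work goes in short steps, Python scripts to look and compute and a tool call to move; the robot and the scene stay as the last step left them, time stands still between calls to the robot, and variables do not carry over. Pictures are saved under pics/ and viewed, about 8 in all and at most 12, crops included, and the job is handed in when it is done.

Besides the shell and the picture viewer there is one more tool, called after "Request:" by a JSON object that holds its "method" and its "body". send_rows: Moves the arm, as the interface text tells. Its arguments: {"type":"object","properties":{"steps":{"type":"array"},"claw":{"type":"number"},"newtons":{"type":"number"}},"required":["steps"]}

```bash
mkdir -p pics; ls; python3 - <<'E'
from rig import bot
import cv2,pickle,numpy as np
o=bot.get_obs();print({k:np.round(v,3).tolist() for k,v in o.items()})
for n in("side","top"):
    d=bot.get_image(n);pickle.dump(d,open(f"{n}0.pkl","wb"));cv2.imwrite(f"pics/{n}0.png",d["color"][:,:,::-1])
    print(n,d["fx"],d["fy"],d["cx"],d["cy"],d["k1"],np.round(d["R"],3).tolist(),np.round(d["t"],3))
E
```

```text
pics
{'t': 0.0, 'qpos': [1.038, 0.537, -0.004, 1.539, 0.003, 1.067, -0.071], 'dq': [0.0, -0.001, 0.0, 0.001, 0.0, -0.001, -0.0], 'joint_torque': [0.001, -57.098, 0.99, -25.16, -0.056, 0.018, 0.0], 'position': [0.292, -0.58, 0.238], 'tool_rot': [-0.164, 0.689, -0.687, 0.163], 'wrist_force': [-0.143, -0.06, 0.025], 'ft_torque': [0.006, 0.053, 0.004], 'opening': 0.088}
side 510.4350545238902 510.4350545238902 328.1698106195115 195.32726144285598 -0.006537399639220862 [[0.969, -0.245, -0.012], [-0.167, -0.623, -0.764], [0.18, 0.742, -0.645]] [-0.552  0.16   1.42 ]
top 394.5693656011142 394.5693656011142 319.25008371633976 202.62774269529675 -0.003093956913480724 [[0.016, -1.0, 0.001], [-0.995, -0.016, -0.098], [0.098, 0.0, -0.995]] [-0.025  0.573  1.389]
```

View pics/top0.png

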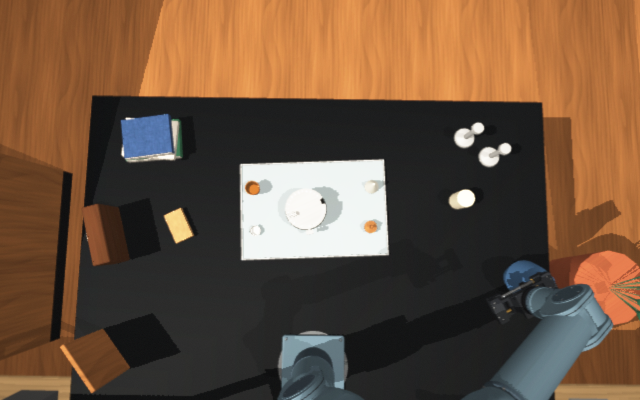

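View pics/side0.png

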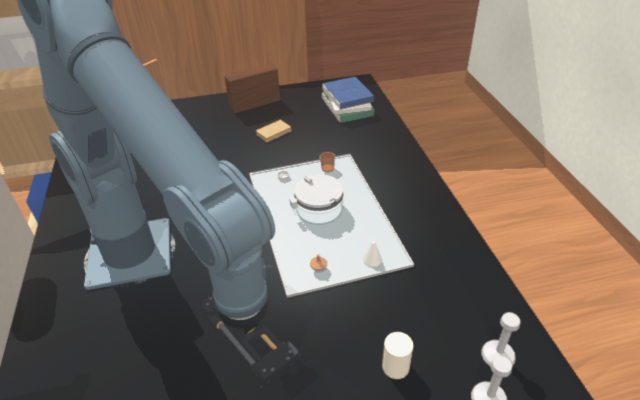

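The top view shows the lid near (306,209) with a dark notch at about (323,201). The votive is at (253,188), tealight (256,230), cone (370,186) and spinning top (371,227). I'll zoom in on both views.

```bash
cat > h.py <<'E'
import numpy as np,cv2,pickle
from rig import bot
def ray(d,u,v):
    K=np.array([[d["fx"],0,d["cx"]],[0,d["fy"],d["cy"]],[0,0,1.]])
    s=cv2.undistortPoints(np.array([[[u,v]]],float),K,np.array([d["k1"],0,0,0.]))[0,0]
    R=np.array(d["R"]);return -R.T@np.array(d["t"]),R.T@np.array([s[0],s[1],1])
def onz(d,u,v,z):
    c,r=ray(d,u,v);return c+r*(z-c[2])/r[2]
def two(d1,p1,d2,p2):
    c1,r1=ray(d1,*p1);c2,r2=ray(d2,*p2)
    a=np.linalg.lstsq(np.c_[r1,-r2],c2-c1,rcond=None)[0]
    A,B=c1+a[0]*r1,c2+a[1]*r2
    return (A+B)/2,np.linalg.norm(A-B)
def pix(d,X):
    K=np.array([[d["fx"],0,d["cx"]],[0,d["fy"],d["cy"]],[0,0,1.]])
    return cv2.projectPoints(np.array([X],float),cv2.Rodrigues(np.array(d["R"]))[0],np.array(d["t"]),K,np.array([d["k1"],0,0,0.]))[0][0,0]
def crop(d,x,y,w,h,s):
    return cv2.resize(d["color"][y:y+h,x:x+w,::-1],None,fx=s,fy=s,interpolation=cv2.INTER_CUBIC)
E
python3 - <<'E'
from h import *
t,s=[pickle.load(open(n+"0.pkl","rb")) for n in("top","side")]
a=crop(t,276,179,60,60,8);b=crop(s,280,165,80,60,8)
cv2.imwrite("pics/c0.png",np.vstack([cv2.resize(a,(300,300)),cv2.resize(b,(400,300))[:, :300]]) if 0 else np.hstack([cv2.resize(a,(380,380)),cv2.resize(b,(420,315)) if 0 else cv2.copyMakeBorder(cv2.resize(b,(420,315)),0,65,0,0,0)]))
print(onz(t,306,209,.086),onz(t,323,201,.086),onz(s,318,190,.086))
E
```

```text
[0.54498492 0.02935081 0.086     ] [ 0.57359347 -0.02867197  0.086     ] [0.54801327 0.02978461 0.086     ]
```

View pics/c0.png

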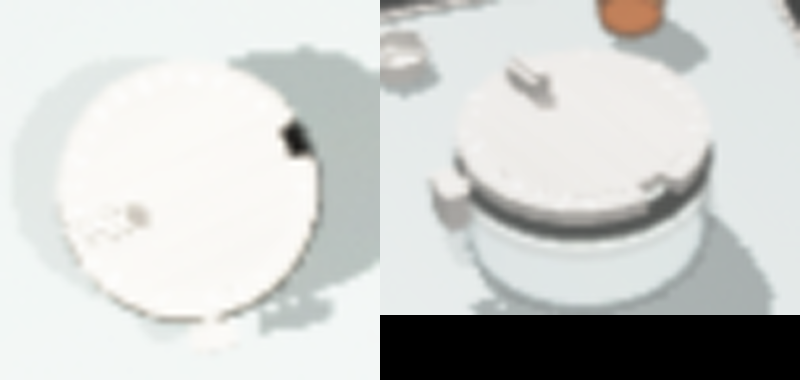

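The top crop puts the lid centre near (305.8,209.2), the notch at (322.6,200.8), the ridge end at (298,213) and the keeper at (309.5,232). The side crop puts the keeper at (293,201). I'll refine these with depth.

```bash
python3 - <<'E'
from h import *
for n in("top","side"):
    d=pickle.load(open(n+"0.pkl","rb"));D=d["depth"];R,t=np.array(d["R"]),np.array(d["t"])
    v,u=np.nonzero(D>0)
    K=np.array([[d["fx"],0,d["cx"]],[0,d["fy"],d["cy"]],[0,0,1.]])
    sl=cv2.undistortPoints(np.c_[u,v][:,None].astype(float),K,np.array([d["k1"],0,0,0.]))[:,0]
    P=(np.c_[sl,np.ones(len(u))]*D[v,u][:,None]-t)@R
    near=np.hypot(P[:,0]-.546,P[:,1]-.029)<.11
    m=near&(P[:,2]>.03);Q=P[m];print(n,near.sum(),m.sum(),np.histogram(Q[:,2],bins=np.arange(.03,.125,.005)))
    L=near&(abs(P[:,2]-.086)<.004)
    msk=np.zeros(D.shape,np.uint8);msk[v[L],u[L]]=255
    q=P[L][:,:2].astype(np.float32);print("lid med z",np.median(P[L][:,2]),"minEncl",cv2.minEnclosingCircle(q),"mean",q.mean(0),"bbox",q.min(0),q.max(0))
    hi=near&(P[:,2]>.092);print("ridge",np.round(np.c_[P,u,v][hi],3).tolist()[:30])
    c=P[L][:,:2].mean(0)
    k=near&(np.hypot(*(P[:,:2]-c).T)>.074)&(P[:,2]>.03)
    print("keeper",np.round(np.c_[P,u,v][k],3).tolist()[:45])
E
```

```text
top 2849 1370 (array([  0,   0,   0,   0,   0,   2,  28,  31,  12,  32, 383, 743, 109,
        12,  15,   3,   0,   0]), array([0.03 , 0.035, 0.04 , 0.045, 0.05 , 0.055, 0.06 , 0.065, 0.07 ,
       0.075, 0.08 , 0.085, 0.09 , 0.095, 0.1  , 0.105, 0.11 , 0.115,
       0.12 ]))
lid med z 0.08630647019857515 minEncl ((0.5384206771850586, 0.028838004916906357), 0.07937993854284286) mean [0.5471144  0.03127479] bbox [ 0.4631731  -0.03618779] [0.6150609  0.10186911]
ridge [[0.582, 0.071, 0.094, 294.0, 198.0], [0.578, 0.057, 0.093, 298.0, 199.0], [0.578, 0.054, 0.092, 299.0, 199.0], [0.572, 0.043, 0.093, 302.0, 201.0], [0.572, 0.03, 0.093, 306.0, 201.0], [0.564, 0.081, 0.093, 291.0, 203.0], [0.562, 0.036, 0.093, 304.0, 204.0], [0.558, 0.071, 0.092, 294.0, 205.0], [0.554, 0.067, 0.092, 295.0, 206.0], [0.554, 0.06, 0.097, 297.0, 206.0], [0.547, 0.084, 0.094, 290.0, 208.0], [0.541, 0.009, 0.092, 312.0, 210.0], [0.542, -0.005, 0.093, 316.0, 210.0], [0.536, 0.07, 0.099, 294.0, 211.0], [0.537, 0.066, 0.097, 295.0, 211.0], [0.533, 0.077, 0.094, 292.0, 212.0], [0.533, 0.073, 0.105, 293.0, 212.0], [
[... 4116 characters left out ...]
[0.466, 0.022, 0.073, 291.0, 200.0], [0.469, 0.022, 0.071, 292.0, 200.0], [0.471, 0.016, 0.077, 293.0, 200.0], [0.473, 0.012, 0.079, 294.0, 200.0], [0.476, 0.012, 0.079, 295.0, 200.0], [0.463, 0.022, 0.069, 290.0, 201.0], [0.464, 0.012, 0.077, 291.0, 201.0], [0.467, 0.013, 0.076, 292.0, 201.0], [0.47, 0.013, 0.075, 293.0, 201.0], [0.473, 0.011, 0.076, 294.0, 201.0], [0.475, 0.01, 0.077, 295.0, 201.0], [0.463, 0.027, 0.061, 290.0, 202.0], [0.464, 0.013, 0.073, 291.0, 202.0], [0.466, 0.006, 0.078, 292.0, 202.0], [0.469, 0.009, 0.075, 293.0, 202.0], [0.472, 0.006, 0.077, 294.0, 202.0], [0.474, 0.005, 0.077, 295.0, 202.0], [0.477, 0.006, 0.075, 296.0, 202.0], [0.463, 0.026, 0.058, 290.0, 203.0]]
```

```bash
cat >> h.py <<'E'
from scipy.spatial.transform import Rotation as Ro
def tool():
    o=bot.get_obs();M=Ro.from_quat(o["tool_rot"]).as_matrix();return o,np.array(o["position"]),M
def yaw(M): return np.degrees(np.arctan2(M[1,0],M[0,0]))
def rel(p,M,P,y=None):
    s=M.T@(np.array(P)-p); return np.round(s*1000,1).tolist(), None if y is None else round((yaw(M)-y+180)%360-180,1)
C=np.array([.547,.030])
def pose(phi,gap,r=.048,off=.016):
    "closed-finger centre at ridge angle phi(deg), gap m away on the CCW side; tool x along CW tangent"
    f=np.radians(phi);e=np.array([np.cos(f),np.sin(f)]);n=np.array([-e[1],e[0]])
    return C+r*e+(off+gap)*n, phi-90
E
python3 - <<'E'
from h import *
o,p,M=tool();print(np.round(M,3).tolist(),yaw(M))
for phi,g in((114.4,.02),(10,0)):
    P,y=pose(phi,g);print(P,y,np.degrees(np.arctan2(P[1],P[0])),rel(p,M,[*P,.2],y))
E
```

```text
[[-0.893, -0.001, 0.45], [-0.45, 0.001, -0.893], [0.0, -1.0, -0.002]] -153.25036342389885
[0.49438638 0.05884106] 24.400000000000006 6.787321646125627 ([-468.0, 38.6, -479.4], np.float64(-177.7))
[0.5914924  0.05409204] -80 5.225170607928022 ([-552.6, 38.5, -431.5], np.float64(-73.3))
```

Request:
{"method": "send_rows", "body": {"steps": [{"tx": -0.02,"tz": -0.02,"turn": -6},{"tx": -0.04,"tz": -0.04,"turn": -13},{"tx": -0.06,"tz": -0.06,"turn": -20},{"tx": -0.08,"tz": -0.08,"turn": -27},{"tx": -0.1,"tz": -0.1,"turn": -34},{"tx": -0.12,"tz": -0.12,"turn": -41},{"tx": -0.14,"tz": -0.14,"turn": -48},{"tx": -0.16,"tz": -0.16,"turn": -55},{"tx": -0.18,"tz": -0.18,"turn": -62},{"tx": -0.2,"tz": -0.202,"turn": -69},{"tx": -0.22,"tz": -0.224,"turn": -76},{"tx": -0.235,"tz": -0.24,"turn": -82}], "claw": 1, "newtons": 20}}

```text
schema error: expected keys tx, ty, tz, turn
```

```bash
python3 - <<'E'
from h import *
o,p,M=tool();print(p,yaw(M),o["opening"],np.round(o["qpos"],2),o["wrist_force"])
P,y=pose(114.4,.02);print(rel(p,M,[*P,.2],y))
E
```

```text
[ 0.29225112 -0.57999063  0.23794983] -153.25036342389885 0.08833496753636727 [ 1.04  0.54 -0.    1.54  0.    1.07 -0.07] [0.75537413 0.22137182 0.50966877]
([-468.0, 38.6, -479.4], np.float64(-177.7))
```

All four keys are needed in each row.

Request:
{"method": "send_rows", "body": {"steps": [{"tx": -0.02,"ty": 0,"tz": -0.02,"turn": -6},{"tx": -0.04,"ty": 0,"tz": -0.04,"turn": -13},{"tx": -0.06,"ty": 0,"tz": -0.06,"turn": -20},{"tx": -0.08,"ty": 0,"tz": -0.08,"turn": -27},{"tx": -0.1,"ty": 0,"tz": -0.1,"turn": -34},{"tx": -0.12,"ty": 0,"tz": -0.12,"turn": -41},{"tx": -0.14,"ty": 0,"tz": -0.14,"turn": -48},{"tx": -0.16,"ty": 0,"tz": -0.16,"turn": -55},{"tx": -0.18,"ty": 0,"tz": -0.18,"turn": -62},{"tx": -0.2,"ty": 0,"tz": -0.202,"turn": -69},{"tx": -0.22,"ty": 0,"tz": -0.224,"turn": -76},{"tx": -0.235,"ty": 0,"tz": -0.24,"turn": -82}], "claw": 1, "newtons": 20}}

```text
t: 1.1
position: [0.3946, -0.2577, 0.2385]
tool_rot: [-0.576, 0.41, -0.409, 0.576]
wrist_force: [-0.3, -0.5, 0.4]
opening: 0.0104
```

```bash
python3 - <<'E'
from h import *
o,p,M=tool();print(p,yaw(M),o["opening"],np.round(o["qpos"],2),o["wrist_force"])
P,y=pose(114.4,.02);print(rel(p,M,[*P,.2],y))
E
```

```text
[ 0.39457846 -0.2577308   0.23853622] -70.801421421098 0.010370228205827135 [ 0.85  0.26 -0.43  1.98  0.14  0.93  0.69] [-0.25179619 -0.519424    0.38711797]
([-266.1, 38.7, 198.4], np.float64(-95.2))
```

Request:
{"method": "send_rows", "body": {"steps": [{"tx": -0.022,"ty": 0,"tz": 0.016,"turn": -6},{"tx": -0.044,"ty": 0,"tz": 0.033,"turn": -13},{"tx": -0.066,"ty": 0,"tz": 0.05,"turn": -20},{"tx": -0.088,"ty": 0,"tz": 0.066,"turn": -27},{"tx": -0.11,"ty": 0,"tz": 0.083,"turn": -34},{"tx": -0.132,"ty": 0,"tz": 0.1,"turn": -41},{"tx": -0.154,"ty": 0,"tz": 0.116,"turn": -48},{"tx": -0.176,"ty": 0,"tz": 0.133,"turn": -55},{"tx": -0.198,"ty": 0,"tz": 0.149,"turn": -62},{"tx": -0.22,"ty": 0,"tz": 0.165,"turn": -69},{"tx": -0.243,"ty": 0,"tz": 0.182,"turn": -76},{"tx": -0.266,"ty": 0,"tz": 0.198,"turn": -83}]}}

```text
t: 2.1
position: [0.4965, 0.0563, 0.2385]
tool_rot: [0.703, 0.074, -0.074, -0.703]
wrist_force: [1.0, 0.1, 0.1]
opening: 0.0002
```

```bash
python3 - <<'E'
from h import *
o,p,M=tool();print(p,yaw(M),o["opening"],np.round(o["qpos"],2),o["wrist_force"])
P,y=pose(114.4,.02);print(rel(p,M,[*P,.1],y))
E
```

```text
[0.49648451 0.05625641 0.23854518] 12.064505870741908 0.00020071404963312124 [ 0.46  0.4  -0.83  1.89  0.34  1.    1.27] [0.99325974 0.07607082 0.1370015 ]
([-1.5, 138.5, 3.0], np.float64(-12.3))
```

Request:
{"method": "send_rows", "body": {"steps": [{"tx": 0,"ty": 0.02,"tz": 0.003,"turn": -6},{"tx": 0,"ty": 0.04,"tz": 0.003,"turn": -12},{"tx": 0,"ty": 0.065,"tz": 0.003,"turn": -12},{"tx": 0,"ty": 0.09,"tz": 0.003,"turn": -12},{"tx": 0,"ty": 0.11,"tz": 0.003,"turn": -12},{"tx": 0,"ty": 0.125,"tz": 0.003,"turn": -12},{"tx": 0,"ty": 0.135,"tz": 0.003,"turn": -12},{"tx": 0,"ty": 0.138,"tz": 0.003,"turn": -12},{"tx": 0,"ty": 0.138,"tz": 0.003,"turn": -12}]}}

```text
t: 2.85
position: [0.4954, 0.0581, 0.1003]
tool_rot: [-0.692, -0.145, 0.146, 0.692]
wrist_force: [1.1, -0.5, 0.1]
opening: 0.0002
```

```bash
python3 - <<'E'
from h import *
o,p,M=tool();print(p,yaw(M),o["opening"],np.round(o["qpos"],2),o["wrist_force"])
P,y=pose(114.4,.02);print(rel(p,M,[*P,.089],y))
t,s=[bot.get_image(n) for n in("top","side")]
print(pix(t,p),pix(s,p))
a=crop(t,270,169,70,75,5);b=crop(s,270,140,90,75,5)
cv2.imwrite("pics/c1.png",np.hstack([a,b]))
E
```

```text
[0.49542395 0.05808394 0.10029685] 23.75502431089217 0.00016028326107345056 [ 0.36  0.61 -0.72  2.    0.59  0.75  1.27] [ 1.09908876 -0.50917824  0.13263223]
([-0.6, 11.3, 1.1], np.float64(-0.6))
[297.1036616  223.08510816] [298.08648099 183.23076562]
```

View pics/c1.png

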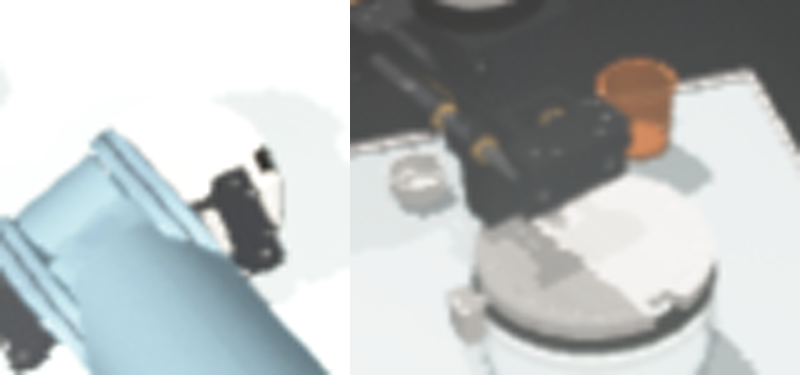

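The view shows the gripper over the left side of the lid, with the notch still visible at the lid's right. The body is clear of the votive and tealight. Next I'll descend and compute the push rows.

Request:
{"method": "send_rows", "body": {"steps": [{"tx": 0,"ty": 0.004,"tz": 0.001,"turn": 0},{"tx": 0,"ty": 0.008,"tz": 0.001,"turn": 0},{"tx": 0,"ty": 0.01,"tz": 0.001,"turn": 0},{"tx": 0,"ty": 0.0105,"tz": 0.001,"turn": 0},{"tx": 0,"ty": 0.0105,"tz": 0.001,"turn": 0}]}}

```text
t: 3.37
position: [0.4953, 0.059, 0.0901]
tool_rot: [0.692, 0.145, -0.146, -0.692]
wrist_force: [0.1, 0.6, -0.1]
opening: 0.0003
```

```bash
cat > plan.py <<'E'
from h import *
import sys
o,p,M=tool();print(o["t"],np.round(p,4),round(yaw(M),1),np.round(o["qpos"],2),np.round(o["wrist_force"],2))
f0,f1,n,z=map(float,sys.argv[1:5]);g=float(sys.argv[5]) if len(sys.argv)>5 else 0
for phi in np.linspace(f0,f1,int(n)):
    P,y=pose(phi,g);print(round(phi,1),rel(p,M,[*P,z],y))
E
python3 plan.py 114.4 80 9 .09
```

```text
3.3667 [0.4953 0.059  0.0901] 23.7 [ 0.35  0.63 -0.71  2.    0.61  0.73  1.25] [ 0.05  0.58 -0.13]
114.4 ([19.1, 0.1, 0.4], np.float64(-0.7))
110.1 ([22.8, 0.1, 1.6], np.float64(3.6))
105.8 ([26.5, 0.1, 2.4], np.float64(7.9))
101.5 ([30.2, 0.1, 2.9], np.float64(12.2))
97.2 ([34.0, 0.1, 3.2], np.float64(16.5))
92.9 ([37.8, 0.1, 3.2], np.float64(20.8))
88.6 ([41.6, 0.1, 2.9], np.float64(25.1))
84.3 ([45.4, 0.1, 2.3], np.float64(29.4))
80.0 ([49.0, 0.1, 1.4], np.float64(33.7))
```

Request:
{"method": "send_rows", "body": {"steps": [{"tx": 0.006,"ty": 0,"tz": 0,"turn": 0},{"tx": 0.012,"ty": 0,"tz": 0,"turn": 0},{"tx": 0.016,"ty": 0,"tz": 0,"turn": 0},{"tx": 0.019,"ty": 0,"tz": 0.0005,"turn": -1},{"tx": 0.023,"ty": 0,"tz": 0.0015,"turn": 3.5},{"tx": 0.0265,"ty": 0,"tz": 0.0025,"turn": 8},{"tx": 0.03,"ty": 0,"tz": 0.003,"turn": 12},{"tx": 0.034,"ty": 0,"tz": 0.003,"turn": 16.5},{"tx": 0.038,"ty": 0,"tz": 0.003,"turn": 21},{"tx": 0.0415,"ty": 0,"tz": 0.003,"turn": 25},{"tx": 0.0455,"ty": 0,"tz": 0.0025,"turn": 29.5},{"tx": 0.049,"ty": 0,"tz": 0.0015,"turn": 34}]}}

```text
t: 4.37
position: [0.5393, 0.0812, 0.0901]
tool_rot: [-0.704, 0.064, -0.063, 0.704]
wrist_force: [-1.0, 1.5, 0.6]
opening: -0.0
```

```bash
python3 plan.py 80 35 12 .09; python3 - <<'E'
from h import *
t,s=[bot.get_image(n) for n in("top","side")]
a=crop(t,270,169,70,75,5);b=crop(s,270,140,90,75,5)
cv2.imwrite("pics/c2.png",np.hstack([a,b]))
E
```

```text
4.3667 [0.5393 0.0812 0.0901] -10.4 [ 0.19  0.64 -0.56  1.89  0.49  0.75  0.75] [-1.01  1.48  0.57]
80.0 ([0.5, 0.1, -1.1], np.float64(-0.4))
75.9 ([4.0, 0.1, -0.1], np.float64(3.7))
71.8 ([7.5, 0.1, 0.7], np.float64(7.8))
67.7 ([11.1, 0.0, 1.3], np.float64(11.9))
63.6 ([14.7, 0.0, 1.5], np.float64(16.0))
59.5 ([18.3, 0.0, 1.6], np.float64(20.1))
55.5 ([21.9, 0.0, 1.3], np.float64(24.2))
51.4 ([25.5, 0.0, 0.8], np.float64(28.3))
47.3 ([29.0, 0.0, 0.1], np.float64(32.4))
43.2 ([32.5, 0.0, -0.9], np.float64(36.5))
39.1 ([35.9, 0.0, -2.1], np.float64(40.5))
35.0 ([39.2, 0.0, -3.6], np.float64(44.6))
```

View pics/c2.png

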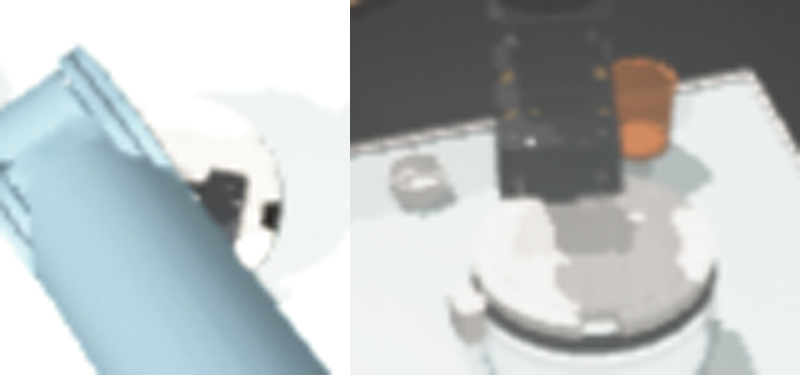

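The lid turned: the notch is now at top pixel (324,212), direction about -99°, so the ridge is at about 81° as planned. I'll carry on.

Request:
{"method": "send_rows", "body": {"steps": [{"tx": 0.004,"ty": 0,"tz": 0,"turn": 3.5},{"tx": 0.0075,"ty": 0,"tz": 0.0005,"turn": 8},{"tx": 0.011,"ty": 0,"tz": 0.001,"turn": 12},{"tx": 0.0145,"ty": 0,"tz": 0.0015,"turn": 16},{"tx": 0.018,"ty": 0,"tz": 0.0015,"turn": 20},{"tx": 0.022,"ty": 0,"tz": 0.001,"turn": 24},{"tx": 0.0255,"ty": 0,"tz": 0.001,"turn": 28},{"tx": 0.029,"ty": 0,"tz": 0,"turn": 32.5},{"tx": 0.0325,"ty": 0,"tz": -0.001,"turn": 36.5},{"tx": 0.036,"ty": 0,"tz": -0.002,"turn": 40.5},{"tx": 0.039,"ty": 0,"tz": -0.0035,"turn": 44.5}]}}

```text
t: 5.38
position: [0.577, 0.0703, 0.09]
tool_rot: [-0.628, 0.325, -0.325, 0.628]
wrist_force: [0.1, 1.8, -0.1]
opening: 0.0004
```

```bash
python3 plan.py 35 15 6 .09
```

```text
5.3833 [0.577  0.0703 0.09  ] -54.7 [ 0.07  0.65 -0.37  1.81  0.32  0.75  0.15] [ 0.08  1.76 -0.07]
35.0 ([-0.2, -0.0, 0.3], np.float64(0.3))
31.0 ([3.2, -0.0, 1.3], np.float64(4.3))
27.0 ([6.6, -0.0, 2.0], np.float64(8.3))
23.0 ([10.1, -0.0, 2.5], np.float64(12.3))
19.0 ([13.7, -0.0, 2.8], np.float64(16.3))
15.0 ([17.2, -0.1, 2.8], np.float64(20.3))
```

Request:
{"method": "send_rows", "body": {"steps": [{"tx": 0.003,"ty": 0,"tz": 0.001,"turn": 4},{"tx": 0.0065,"ty": 0,"tz": 0.002,"turn": 8},{"tx": 0.01,"ty": 0,"tz": 0.0025,"turn": 12},{"tx": 0.0135,"ty": 0,"tz": 0.003,"turn": 16},{"tx": 0.017,"ty": 0,"tz": 0.003,"turn": 20},{"tx": 0.017,"ty": 0,"tz": 0.003,"turn": 20}]}}

```text
t: 5.88
position: [0.5889, 0.0572, 0.0898]
tool_rot: [0.562, -0.43, 0.429, -0.561]
wrist_force: [-1.6, 0.3, 0.1]
opening: 0.0006
```

```bash
python3 plan.py 15 10 2 .09; python3 - <<'E'
from h import *
t,s=[bot.get_image(n) for n in("top","side")]
a=crop(t,270,169,70,75,5);b=crop(s,270,140,90,75,5)
cv2.imwrite("pics/c3.png",np.hstack([a,b]))
E
```

```text
5.8833 [0.5889 0.0572 0.0898] -74.7 [ 0.03  0.65 -0.28  1.78  0.25  0.75 -0.11] [-1.61  0.32  0.13]
15.0 ([-0.5, -0.2, 0.4], np.float64(0.3))
10.0 ([3.7, -0.2, 1.6], np.float64(5.3))
```

View pics/c3.png

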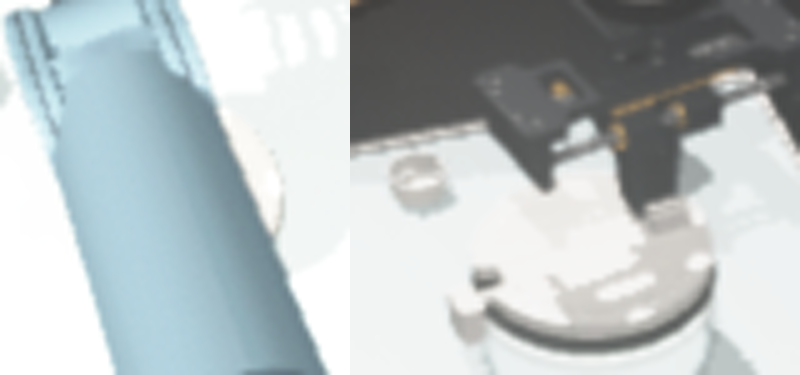

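The side view shows the notch at (487,278) in the crop, just behind the keeper at (467,305), so it's a few degrees short as intended. I'll take an enlarged crop with predicted marks.

```bash
python3 - <<'E'
from h import *
s=bot.get_image("side");pickle.dump(s,open("side3.pkl","wb"))
x,y,w,h,S=280,180,50,40,15
b=crop(s,x,y,w,h,S)
def mk(X,c):
    u=(pix(s,X)-[x,y]+.5)*S;cv2.circle(b,tuple(int(q) for q in u),3,c,-1)
for a in range(0,360,3): mk([C[0]+.07*np.cos(np.radians(a)),C[1]+.07*np.sin(np.radians(a)),.086],(0,0,255))
for k in(-11,11):
  for r in(.070,.0585):
    f=np.radians(-165);e=np.array([np.cos(f),np.sin(f)]);n=np.array([-e[1],e[0]]);mk([*(C+r*e+k*1e-3*n),.086],(0,180,0))
for k in(-12,12):
  for r in(.073,.087):
    f=np.radians(-170);e=np.array([np.cos(f),np.sin(f)]);n=np.array([-e[1],e[0]]);mk([*(C+r*e+k*1e-3*n),.077],(255,0,0))
cv2.imwrite("pics/c4.png",b)
E
```

```text
(no output)
```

View pics/c4.png

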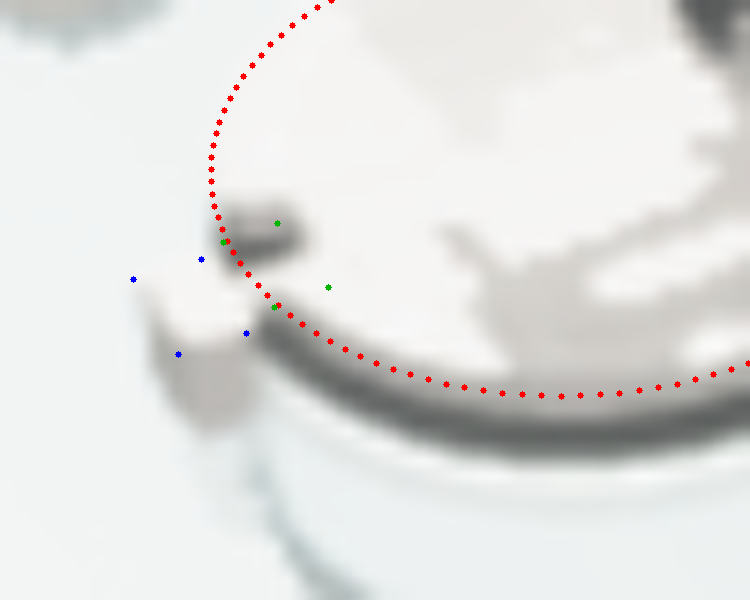

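The lid circle matches, and the notch is slightly ahead of the prediction. I'll back off, lift and clear the arm for a proper top view.

Request:
{"method": "send_rows", "body": {"steps": [{"tx": -0.006,"ty": 0,"tz": 0,"turn": 0},{"tx": -0.012,"ty": 0,"tz": 0,"turn": 0},{"tx": -0.012,"ty": -0.02,"tz": 0,"turn": 0},{"tx": -0.012,"ty": -0.05,"tz": 0,"turn": 0},{"tx": -0.03,"ty": -0.08,"tz": 0,"turn": 0},{"tx": -0.06,"ty": -0.1,"tz": 0,"turn": 0},{"tx": -0.1,"ty": -0.1,"tz": 0,"turn": 0},{"tx": -0.14,"ty": -0.1,"tz": 0,"turn": 0},{"tx": -0.18,"ty": -0.1,"tz": 0,"turn": 0},{"tx": -0.22,"ty": -0.1,"tz": 0,"turn": 0},{"tx": -0.26,"ty": -0.1,"tz": 0,"turn": 0},{"tx": -0.28,"ty": -0.1,"tz": 0,"turn": 0}]}}

```text
t: 7.03
position: [0.5128, 0.335, 0.191]
tool_rot: [-0.562, 0.428, -0.426, 0.565]
wrist_force: [-0.6, 1.8, -0.2]
opening: 0.0004
```

```bash
python3 - <<'E'
from h import *
o,p,M=tool();print(p,yaw(M),np.round(o["qpos"],2))
t,s=bot.get_image("top"),bot.get_image("side")
pickle.dump([t,s],open("v5.pkl","wb"))
a=crop(t,283,185,46,54,10)
g=a.astype(float);a=np.clip((g-120)*255/135,0,255).astype(np.uint8)
b=crop(s,283,180,32,54,10)
cv2.imwrite("pics/c5.png",np.hstack([a,b]))
E
```

```text
[0.51283005 0.33495512 0.19095872] -74.30589857190022 [-0.39  0.55 -0.36  1.67  0.22  0.96 -0.56]
```

View pics/c5.png

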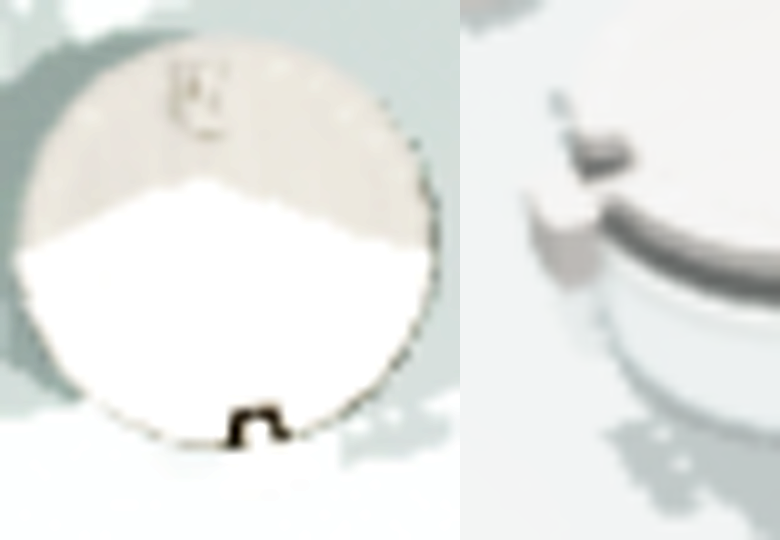

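The cleared top view shows the notch as a dark inverted U at crop (230–287, 405–445), with the bright pin at 245–278 inside it. It is centred to about 1–2 mm, so no more turning is needed. Next is the press at the lid centre.

```bash
python3 - <<'E'
from h import *
o,p,M=tool();print(p,rel(p,M,[.542,.029,.19]))
E
```

```text
[0.51296457 0.33445809 0.19077319] ([301.8, -0.6, -55.2], None)
```

Request:
{"method": "send_rows", "body": {"steps": [{"tx": 0.03,"ty": 0,"tz": -0.006,"turn": 0},{"tx": 0.06,"ty": 0,"tz": -0.012,"turn": 0},{"tx": 0.095,"ty": 0,"tz": -0.018,"turn": 0},{"tx": 0.13,"ty": 0,"tz": -0.025,"turn": 0},{"tx": 0.165,"ty": 0,"tz": -0.031,"turn": 0},{"tx": 0.2,"ty": 0,"tz": -0.038,"turn": 0},{"tx": 0.235,"ty": 0,"tz": -0.044,"turn": 0},{"tx": 0.265,"ty": 0.02,"tz": -0.05,"turn": 0},{"tx": 0.285,"ty": 0.045,"tz": -0.053,"turn": 0},{"tx": 0.298,"ty": 0.065,"tz": -0.055,"turn": 0},{"tx": 0.302,"ty": 0.075,"tz": -0.055,"turn": 0},{"tx": 0.302,"ty": 0.08,"tz": -0.055,"turn": 0}]}}

```text
t: 8.13
position: [0.5417, 0.0201, 0.1089]
tool_rot: [0.562, -0.43, 0.43, -0.561]
wrist_force: [0.5, 0.6, 0.0]
opening: 0.0002
```

```bash
python3 - <<'E'
from h import *
o,p,M=tool();print(p,rel(p,M,[.542,.029,.088]),np.round(o["wrist_force"],2))
E
```

```text
[0.54169938 0.02013285 0.10893512] ([-8.5, 20.9, 2.6], None) [0.46 0.55 0.02]
```

Request:
{"method": "send_rows", "body": {"steps": [{"tx": -0.005,"ty": 0.006,"tz": 0,"turn": 0},{"tx": -0.008,"ty": 0.012,"tz": 0,"turn": 0},{"tx": -0.008,"ty": 0.017,"tz": 0,"turn": 0},{"tx": -0.008,"ty": 0.02,"tz": 0,"turn": 0},{"tx": -0.008,"ty": 0.022,"tz": 0,"turn": 0},{"tx": -0.008,"ty": 0.0235,"tz": 0,"turn": 0},{"tx": -0.008,"ty": 0.025,"tz": 0,"turn": 0},{"tx": -0.008,"ty": 0.0265,"tz": 0,"turn": 0},{"tx": -0.008,"ty": 0.028,"tz": 0,"turn": 0}]}}

```text
t: 8.88
position: [0.5404, 0.0299, 0.0827]
tool_rot: [-0.562, 0.429, -0.429, 0.562]
wrist_force: [-0.9, 0.1, 5.6]
opening: 0.0003
```

The lid is going down, with 5.6 N at z = 0.0827. Continuing.

Request:
{"method": "send_rows", "body": {"steps": [{"tx": 0,"ty": 0.0015,"tz": 0,"turn": 0},{"tx": 0,"ty": 0.003,"tz": 0,"turn": 0},{"tx": 0,"ty": 0.0045,"tz": 0,"turn": 0},{"tx": 0,"ty": 0.0055,"tz": 0,"turn": 0},{"tx": 0,"ty": 0.0065,"tz": 0,"turn": 0},{"tx": 0,"ty": 0.0075,"tz": 0,"turn": 0},{"tx": 0,"ty": 0.0075,"tz": 0,"turn": 0}]}}

```text
t: 9.47
position: [0.5405, 0.0299, 0.0761]
tool_rot: [-0.562, 0.429, -0.429, 0.562]
wrist_force: [-5.1, -0.5, 15.7]
opening: 0.0007
```

Request:
{"method": "send_rows", "body": {"steps": [{"tx": 0,"ty": 0.001,"tz": 0,"turn": 0},{"tx": 0,"ty": 0.0015,"tz": 0,"turn": 0},{"tx": 0,"ty": 0.0015,"tz": 0,"turn": 0}]}}

```text
t: 9.72
position: [0.5405, 0.0298, 0.0758]
tool_rot: [0.562, -0.429, 0.43, -0.562]
wrist_force: [-9.9, -0.3, 28.1]
opening: 0.0006
```

Force climbs steeply to 28 N with almost no travel at z = 0.0758, so the lid is on its stop. I'll retract straight up and clear the arm.

Request:
{"method": "send_rows", "body": {"steps": [{"tx": 0,"ty": -0.004,"tz": 0,"turn": 0},{"tx": 0,"ty": -0.015,"tz": 0,"turn": 0},{"tx": 0,"ty": -0.04,"tz": 0,"turn": 0},{"tx": 0,"ty": -0.075,"tz": 0,"turn": 0},{"tx": -0.03,"ty": -0.11,"tz": 0,"turn": 0},{"tx": -0.065,"ty": -0.12,"tz": 0,"turn": 0},{"tx": -0.1,"ty": -0.12,"tz": 0,"turn": 0},{"tx": -0.14,"ty": -0.12,"tz": 0,"turn": 0},{"tx": -0.18,"ty": -0.12,"tz": 0,"turn": 0},{"tx": -0.22,"ty": -0.12,"tz": 0,"turn": 0},{"tx": -0.26,"ty": -0.12,"tz": 0,"turn": 0},{"tx": -0.28,"ty": -0.12,"tz": 0,"turn": 0}]}}

```text
t: 10.72
position: [0.4642, 0.3053, 0.1941]
tool_rot: [-0.562, 0.428, -0.427, 0.564]
wrist_force: [-0.1, 0.9, -0.0]
opening: 0.0006
```

Request:
{"method": "send_rows", "body": {"steps": [{"tx": 0,"ty": 0,"tz": 0,"turn": 0},{"tx": 0,"ty": 0,"tz": 0,"turn": 0},{"tx": 0,"ty": 0,"tz": 0,"turn": 0},{"tx": 0,"ty": 0,"tz": 0,"turn": 0}]}}

```text
t: 11.05
position: [0.4675, 0.2978, 0.1932]
tool_rot: [0.562, -0.43, 0.43, -0.561]
wrist_force: [-0.1, 0.2, -0.7]
opening: 0.0005
```

```bash
python3 - <<'E'
from h import *
t,s=bot.get_image("top"),bot.get_image("side")
D=t["depth"];R,tt=np.array(t["R"]),np.array(t["t"])
for nm,d in(("old",pickle.load(open("top0.pkl","rb"))),("new",t)):
    z=[]
    for v in range(200,219):
        for u in range(297,315):
            c,r=ray(d,u,v)
            if d["depth"][v,u]>0: z.append((c+r*d["depth"][v,u])[2])
    print(nm,"lid z median",np.median(z))
a=crop(t,235,175,150,70,5);b=crop(s,260,140,150,70*2-10,2)
a=np.clip((a.astype(float)-100)*255/155,0,255).astype(np.uint8)
b=cv2.copyMakeBorder(b,0,0,0,450,0);b[:,300:300+390]=cv2.resize(crop(s,280,180,39,26,10),(390,260))
cv2.imwrite("pics/c6.png",np.vstack([a,b[:,:750]])[:600])
E
```

```text
old lid z median 0.0869240394316968
new lid z median 0.07621591430006913
```

View pics/c6.png

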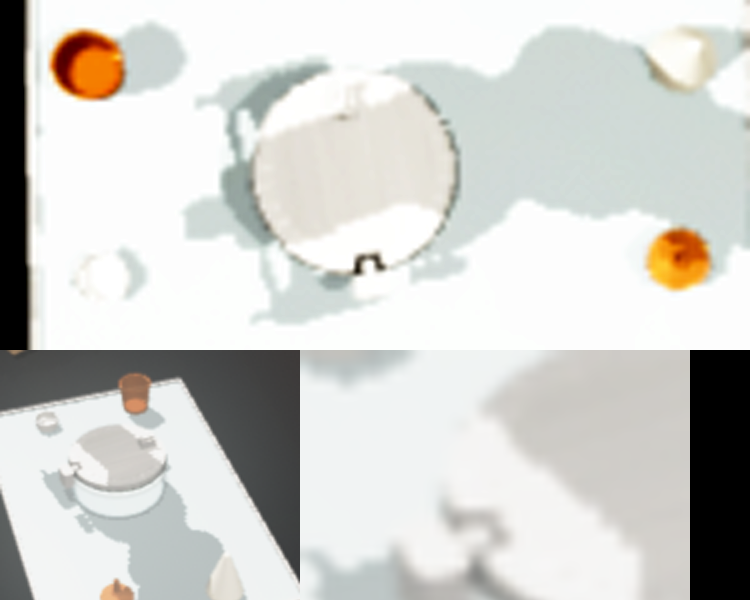

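The picture shows the lid seated with the pin in the notch at crop (369,263), and the tray bystanders in place. By depth, the lid top went from 86.9 mm to 76.2 mm. Handing in.

```bash
python3 -c "
from rig import bot
print(bot.hand_in())"
```

```text
the job is handed in; nothing more can be done
None
```

The lid is turned onto its pin and pressed fully home, and the job is handed in; no verdict was reported. It took about 11 s of the 58 s allowed.

With the gripper shut, I pushed one cheek of the ridge and turned the lid about 100° clockwise. I then backed off, checked from above that the notch was over the pin, and pressed the lid at its centre.

- **Lid height:** the upper face reads 76.2 mm above the slate by depth, against 86.9 mm at the start. The press went down at about 6 N and stopped hard at 75.8 mm, with the force rising to 28 N.
- **Notch:** the pin sits inside the notch in both the top and side views, centred to about 1–2 mm.
- **Bystanders:** the tealight, ring cone, spinning top and votive look unmoved in the last picture, judged by eye rather than measured. The matchbox and pillar candle are outside that picture, so I did not re-check them. The arm worked clear of both and no unexpected contact force showed.
- **Arm:** it was well clear of everything at hand-in, with wrist force near zero.
- **Small disagreements:** the notch came out 3–4° further round than I had planned, and a first travel move ended about 9 mm off in y. Neither needed mending beyond a small shift.

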